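# Dispense one wooden round and slide it to the green mat

## Robot

A 6-joint arm with a two-finger parallel gripper is mounted at the origin on the work surface. World frame = base frame: x ahead of the robot, y to its left, z up, the work surface at z = 0. Lengths are in mm, angles in rad, forces in N, time in s.
With the tool pointing down it reaches from about 350 to 925 mm from the base axis. Payload 6.4 kg.
Tool frame: the origin (TCP) lies at the very end of the fingers, on their centre line; the grasp point (between the pads) lies 19 mm behind it; z points along the fingers, y is the direction in which the jaws open and shut (so a half turn about z gives the same grasp; the last joint's range is limited). The gripper opens to 85 mm and grips with 20 to 120 N. Pads are 22 mm wide; open, the fingers measure 114 mm over their backs; the gripper's body (76 mm by 85 mm) begins 54 mm behind the grasp point. The pads swing forward as they close: fully open they stand 13 mm farther back than shut.
Start: joints at [1.111, 0.245, 1.558, -0, 1.339, -0.174], TCP at [183.248, 623.646, 231.29] pointing down, gripper open.
Joint ranges: [-3.13, 3.13], [-1.02, 2.26], [0.13, 2.54], [-0.95, 4.09], [0.21, 2.88], [-2.74, 2.74]. Speed limits (rad/s): [2.57, 2.57, 3.14, 3.14, 3.14, 3.14].

## Interface

Orientations are given as a unit quaternion [w, x, y, z].
In Python, from station import * gives the robot as it stands.
- The arm moves only by the tool jog_arm, never from a script. Its argument "series" is a list of rows, each a list of 7 numbers: the shift along the world's x, y, z in m, then the turn, a rotation vector about the world's x, y, z in degrees, then the finger opening in m, from 0 to 0.0854. A call has exactly 5 rows; each row is the pose to reach, as a shift and turn from the pose commanded when the call began; what a row does not reach only later rows make up. A row lasts 1/10 s, in which the tool goes at most 50 mm and 8.59 degrees, less where a joint would pass 70% of its speed; a pose out of reach is approached as far as the arm can. A call with a gripper value outside its range is refused whole. The fingers move at their own pace and stop on an object; the grip force is fixed at half the most. Time passes only in rows, so rows that repeat a pose let the fingers close, or fill a call up. It gives the time, the measured TCP pose, the force and the opening at its end, in the units of the state.
- sense(): the state, without advancing time (a new reading comes with each control period).
- camera(name): name is "side" or "top"; returns a dict with "color" (480x640x3 uint8, red, green, blue), "intrinsics" (3x3 intrinsics, pixels), "R" (3x3) and "t" (3): a world point X has camera coordinates R X + t. Camera axes: x right, y down, z forward; pixel columns grow to the right and rows downward; lengths in mm; the calibration is good to about 2 mm. A picture is of the moment at which its call begins. There is no depth.
- hand_in(): hands the job in, once; it reports no verdict.
The state is a dict: "time_s": time; "joints": joint angles; "qd": joint speeds; "effort": joint torques, N m; "tcp_pos": TCP position; "tool_rot": TCP orientation; "contact_force": force on the tool from outside, world axes, zero at the start; "wrist_torque": the same for the moment, N m; "opening": finger opening in mm.
Only numpy, scipy, OpenCV 4.12 (cv2) and the standard library are available. Lean on these libraries where they do the work, as an engineer would, in place of code of your own. Each camera call takes 0.05 s, during which the arm holds its last target.

## Task

Press the dispenser's white plunger fully down once and let it spring back, so that a single wooden round comes out, then slide that round along the bench with the fingertips, without lifting or flicking it, until it lies wholly on the green mat. Keep the other rounds in the dispenser, and leave everything else on the bench where it is.

Things in the scene. Friction and masses are not known exactly. Their poses are not given: they have to be found in the camera images.
- dispenser: blue disc dispenser, fixed to the bench: a square open-topped magazine (55 mm square outside, 50 mm tall) holding the stack of rounds, with a low housing behind it (to +x of this frame, ending 122 mm behind the origin, 63 mm wide, 38 mm tall). Origin: on the magazine's axis, at bench height. x points from the magazine towards the housing, z up; a round comes out of the slot at the foot of the magazine towards -x.
- plunger (a joint): how far the plunger is pressed down, m: 0 = up, 0.022 = fully down. Springs back by itself; 6 N starts it, about 13 N (more if pressed fast) holds it fully down. It drives a flat blade at 3.5 times its travel, which pushes the bottom round out flat along the bench until the round's centre is about 75 mm (a little more if pressed fast) from the magazine's axis. The blade goes back with the plunger, and the next round then drops into place.
- plunger_top (a point): centre of the top face of the plunger's white cap (34 mm across, 8 mm thick, on a steel stem on top of the housing, 70 mm behind the magazine's axis). The top face is 68 mm above the bench when up, 46 mm when fully down.
- round1: the lowest round in the stack, the one to be ejected: light wooden disc, 44 mm across, 12 mm thick, about 16 g, lying flat. Origin at the centre of its underside, z up.
- round2: second round of the stack, the same disc; must stay in the magazine (drops 12 mm to the bottom when the first is out).
- round3: third round of the stack, the same disc; stays in the magazine.
- round4: top round of the stack, the same disc; stays in the magazine.
- green_mat: green circle on the bench, 110 mm across, flat (no step to slide over). Origin at its centre. It lies to one side of the dispenser, left or right.
- red_mat: red circle for rejects, the same size, on the other side; not used.
- sanding_block: cork sanding block, 100 x 60 x 32 mm; a bystander, to be left alone. Origin at its underside.
- dark_round: dark walnut disc lying flat, 60 mm across, 18 mm thick; a bystander, to be left alone. Origin at its underside.
- gouge: carving tool with a wooden handle, 200 mm long, lying flat; a bystander, to be left alone.
- brush: flat brush, 160 mm long, lying flat; a bystander, to be left alone.
- vase: turned wooden vase, 76 mm across, 120 mm tall; a bystander, to be left alone. Origin at its underside.
- glue: yellow glue bottle, 54 mm across, 140 mm tall; a bystander, to be left alone. Origin at its underside.
- bowl: small dark wooden bowl, 120 mm across, 50 mm high; a bystander, to be left alone. Origin at its underside.
Not all that is in view belongs to the job. What is shaped like the round4 but yellow is not meant. Of the things that look like the dispenser, take the one that is farthest from the robot's base at the start.

How it is judged (in metres and radians):
On the way, in this order (a step that is already met when the one before it is completed fails the run):
1. the plunger is fully down and the bottom round is out in front of the dispenser (value of joint plunger above 0.019 m and x of round1 in the frame of dispenser below -0.05 m), for 0.02 s.
2. the plunger has sprung back up (value of joint plunger below 0.004 m), for 0.1 s.
3. the round lies wholly on the green mat (horizontal distance between round1 and green_mat below 0.033 m), for 0.2 s.
At the end, for the whole second after the job is handed in: The ejected round lies flat and still on the bench, wholly within the green mat (its centre within 33 mm of the mat's centre); the plunger is up (within 4 mm); the other three rounds are in the magazine, one place lower (horizontal distance between round1 and green_mat below 0.033 m and height (world z) of round1 below 0.004 m and angle between round1's own z axis and vertical below 0.1 rad and linear speed of round1 below 0.01 m/s and value of joint plunger below 0.004 m and horizontal distance between each of round2, round3, round4 and dispenser below 0.02 m and height (world z) of round2 below 0.006 m and height (world z) of round3 below 0.018 m and height (world z) of round4 below 0.03 m); the robot touches nothing.
It fails at once if the ejected round is lifted off the bench (by more than 10 mm) (height (world z) of round1 above 0.01 m).
It fails at once if the round, once out, is flicked (faster than 0.5 m/s with the plunger up) (linear speed of round1 above 0.5 m/s and x of round1 in the frame of dispenser below -0.05 m and value of joint plunger below 0.004 m).
It fails at once if a second round comes out, or another round is taken from the magazine (x of any of round2, round3, round4 in the frame of dispenser below -0.035 m or height (world z) of round2 above 0.027 m or height (world z) of round3 above 0.039 m or height (world z) of round4 above 0.051 m).
It fails at once if a bystander is disturbed (moved by more than 20 mm) (distance of any of sanding_block, dark_round, gouge, brush, vase, glue, bowl from where it was at the start of the episode above 0.02 m).
It also fails if it takes over 64 s, if anything falls off the work surface, if the arm or the gripper's body presses on something with over 40 N, if the wrist force passes 120 N, or if a joint passes its speed limit or range.

## Working session

There is one attempt and no reset: what is moved stays moved. The work goes in short steps, Python scripts to look and compute and a tool call to move; the robot and the scene stay as the last step left them, time stands still between calls to the robot, and variables do not carry over. Pictures are saved under pics/ and viewed, and the job is handed in when it is done.

Besides the shell and the picture viewer there is one more tool, called after "Request:" as a command line: name --pt "numbers of a row" for each row, then --argument value for the rest. jog_arm: Moves the arm, as the interface text tells. Its arguments: {"type":"object","properties":{"series":{"type":"array","items":{"type":"array","items":{"type":"number"}}}},"required":["series"]}

```bash
mkdir -p pics; python3 - <<'E'
from station import *
import cv2,numpy as np,pickle
print(sense())
for n in("side","top"):
    c=camera(n); cv2.imwrite(f"pics/{n}0.png",c["color"][:,:,::-1]); pickle.dump(c,open(f"pics/{n}0.pkl","wb"))
    print(n,c["intrinsics"],c["R"],c["t"])
E
```

```text
{'time_s': 0.0, 'joints': array([ 1.11090045e+00,  2.45823652e-01,  1.55902192e+00, -2.11830522e-06,
        1.33870967e+00, -1.74096849e-01]), 'qd': array([-1.62115885e-03, -1.62071933e-03,  1.31345001e-03,  4.55051862e-04,
       -1.17348638e-03,  5.70217065e-05]), 'effort': array([ 8.82473942e-04, -4.29503131e+01, -3.26134372e+01, -5.07937227e-05,
        5.40680165e-03,  3.22374490e-06]), 'tcp_pos': array([182.98951266, 623.12300837, 230.16995157]), 'tool_rot': array([-3.04903400e-04,  1.42413360e-01,  9.89806785e-01, -9.32721701e-04]), 'contact_force': array([-0.00885523,  0.65297939,  0.33720631]), 'wrist_torque': array([-0.00342923,  0.02504   , -0.01676113]), 'opening': 85.61913883705387}
side [[498.53930869   0.         320.48986137]
 [  0.         498.53930869 233.29073912]
 [  0.           0.           1.        ]] [[ 0.90710823 -0.42058281  0.01627142]
 [-0.30625598 -0.68606122 -0.65994491]
 [ 0.28872467  0.59365824 -0.75113778]] [-506.58884388  190.69367039 1111.08592645]
top [[520.89566616   0.         316.35107517]
 [  0.         520.89566616 242.57309284]
 [  0.           0.           1.        ]] [[-0.02084412 -0.99978156  0.00153153]
 [-0.98536824  0.02028439 -0.1692276 ]
 [ 0.16915957 -0.00503653 -0.98557581]] [ -22.98038388  533.96721235 1311.10137487]
```

View pics/side0.png

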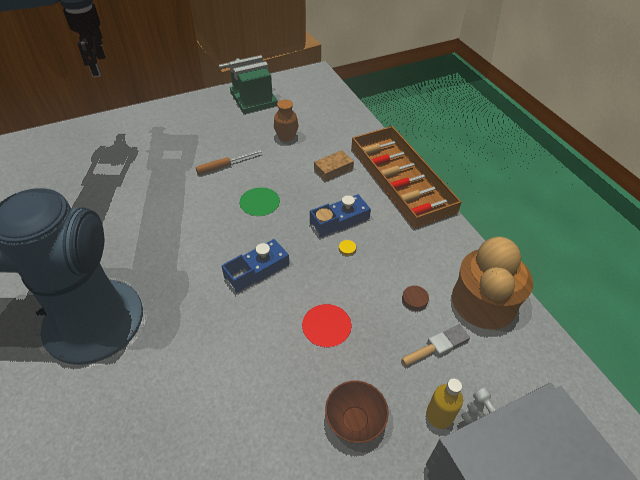

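View pics/top0.png

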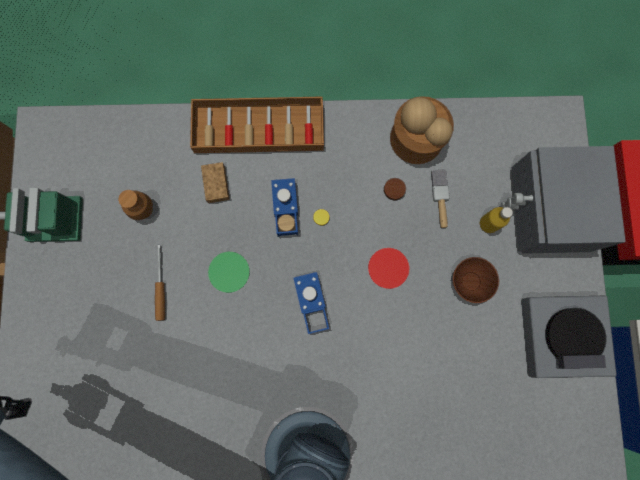

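The far dispenser is the one with the rounds: magazine at top (287,224), plunger cap at (284,195). The green mat is at top (229,272) and the red mat at (389,268). Next I'll measure these in zoomed crops.

```bash
cat > h.py <<'E'
import numpy as np,cv2,pickle
def back(c,u,v,z):
    K,R,t=c["intrinsics"],np.array(c["R"]),np.array(c["t"])
    C=-R.T@t; d=R.T@np.linalg.inv(K)@np.array([u,v,1.]); return C+d*(z-C[2])/d[2]
def proj(c,X):
    p=np.array(c["R"])@np.array(X,float)+np.array(c["t"]); q=c["intrinsics"]@p; return q[:2]/q[2]
def blob(c,lo,hi,box=None):
    hsv=cv2.cvtColor(c["color"],cv2.COLOR_RGB2HSV); m=cv2.inRange(hsv,lo,hi)
    if box: 
        mm=np.zeros_like(m); x0,y0,x1,y1=box; mm[y0:y1,x0:x1]=m[y0:y1,x0:x1]; m=mm
    n,l,s,ce=cv2.connectedComponentsWithStats(m); i=1+np.argmax(s[1:,4]); return ce[i],s[i],(l==i)
def crop(c,x0,y0,x1,y1,k,f): cv2.imwrite(f,cv2.resize(c["color"][y0:y1,x0:x1,::-1],None,fx=k,fy=k,interpolation=cv2.INTER_CUBIC))
E
python3 - <<'E'
from h import *
T=pickle.load(open("pics/top0.pkl","rb"));S=pickle.load(open("pics/side0.pkl","rb"))
g,_,_=blob(T,(50,120,60),(75,255,200),(200,240,260,300));print("green top",g,back(T,*g,0))
g,_,_=blob(S,(50,120,60),(75,255,200),(230,180,290,220));print("green side",g,back(S,*g,0))
g,_,_=blob(T,(15,150,120),(35,255,255),(305,205,335,230));print("yellow",g,back(T,*g,12))
for n,c,b in(("T",T,(265,170,310,245)),("S",S,(300,185,380,240))):
    w,s,_=blob(c,(0,0,150),(180,60,255),(b[0]+8,b[1]+8,b[2]-8,b[3]-20) if n=="T" else (335,190,362,215));print("white",n,w,s,back(c,*w,66))
    w,s,m=blob(c,(100,100,20),(130,255,255),b);print("blue",w,s)
    crop(c,*b,8 if n=="S" else 8,f"pics/c{n}.png")
E
```

```text
green top [214.87719298 269.54385965] [473.75328184 237.98602894   0.        ]
green side [259.140553  201.2062212] [465.39036921 198.06732852   0.        ]
yellow [321.09467456 217.0591716 ] [608.55206338 -48.4289963   12.        ]
white T [283.26271186 194.37288136] [277 189  13  12 118] [659.04174544  49.6120299   66.        ]
blue [284.99101412 202.7817715 ] [272 179  26  57 779]
white S [349.78625954 198.        ] [342 190  20  15 131] [663.83723289  50.53035867  66.        ]
blue [344.8742268  209.60206186] [310 195  61  30 485]
```

View pics/cT.png

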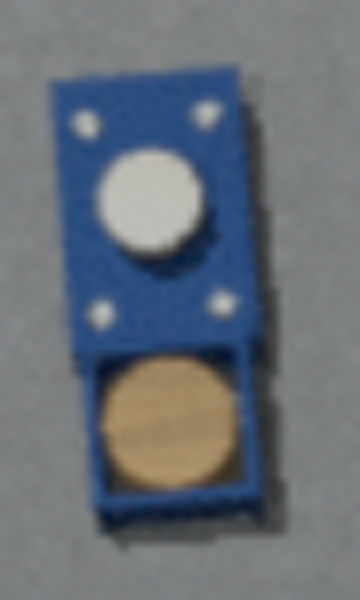

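View pics/cS.png

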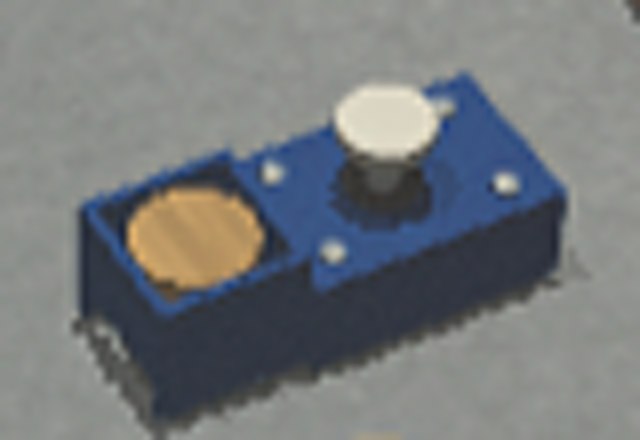

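```bash
python3 - <<'E'
from h import *
from scipy.optimize import least_squares
T=pickle.load(open("pics/top0.pkl","rb"));S=pickle.load(open("pics/side0.pkl","rb"))
for n,c,b in(("T",T,(200,240,260,300)),("S",S,(230,180,290,220))):
    g,s,_=blob(c,(45,80,30),(80,255,255),b);print("green",n,g,s,back(c,*g,0))
    print(c["color"][int(g[1]),int(g[0])])
cT=lambda x,y:(265+x/8-.5,170+y/8-.5)
cS=lambda x,y:(300+x/8-.5,185+y/8-.5)
obs=[]
# local points, pixel
for cam,L in((T,[((70,0,68),cT(151,198)),((0,0,48),cT(170,421)),((122,31.5,38),cT(50,85)),((122,-31.5,38),cT(238,68)),((-27.5,27.5,50),cT(97,505)),((-27.5,-27.5,50),cT(264,492))]),
 (S,[((70,0,68),cS(387,120)),((0,0,48),cS(195,238)),((122,31.5,38),cS(463,73)),((122,-31.5,38),cS(563,195)),((-27.5,-27.5,50),cS(170,310)),((-27.5,27.5,50),cS(85,208)),((-27.5,-27.5,0),cS(155,428))])):
    for l,p in L: obs.append((cam,l,p))
def f(q,sel=None):
    r=[]
    for cam,l,p in obs:
        if sel is not None and cam is not sel: continue
        c,s=np.cos(q[2]),np.sin(q[2]); X=[q[0]+c*l[0]-s*l[1],q[1]+s*l[0]+c*l[1],l[2]]
        r+=list(proj(cam,X)-p)
    return np.array(r)
for sel in(None,T,S):
    o=least_squares(f,[590,45,0],args=(sel,));q=o.x
    print(q,np.degrees(q[2]),np.round(o.fun,1))
    print("plunger",q[0]+70*np.cos(q[2]),q[1]+70*np.sin(q[2]),"eject",q[0]-75*np.cos(q[2]),q[1]-75*np.sin(q[2]))
E
```

```text
green T [228.3189854 271.6302844] [ 208  252   41   41 1301] [467.41436637 202.08938974   0.        ]
[ 80 149  97]
green S [259.11259755 201.20958751] [239 188  41  28 897] [465.31619242 198.08605972   0.        ]
[ 53 139  70]
[5.87696154e+02 4.28553260e+01 7.56253212e-02] 4.333011730675711 [ 0.4  0.5  0.8  0.4  0.3 -0.2  0.3 -0.2  0.3  1.1  0.4  0.7  0.2 -0.8
  0.3 -0.7  0.5 -0.7  0.8 -1.1 -0.8  0.5 -0.6 -0.7  0.8 -1.1]
plunger 657.4960774338182 48.14405387064466 eject 512.9105210716405 37.188831762466805
[5.88769875e+02 4.40146542e+01 7.35703629e-02] 4.215271291748357 [ 0.   0.1  0.3  0.  -0.  -0.6 -0.1 -0.6 -0.2  0.6 -0.   0.3]
plunger 658.5805199042518 49.159935151946684 eject 513.9727563147965 38.501853258088225
[5.86362835e+02 4.10271647e+01 7.62721951e-02] 4.370074875575344 [ 0.  -0.2  0.1 -0.1  0.4 -0.1  0.7 -0.5 -0.9  1.2 -0.8 -0.1  0.6 -0.4]
plunger 656.1593234207066 46.36104330392177 eject 511.58088395600305 35.31229487022844
```

Request:
jog_arm --pt "0.025 -0.03 0 0 0 2 0.0" --pt "0.055 -0.065 0 0 0 5 0.0" --pt "0.085 -0.1 0 0 0 10 0.0" --pt "0.11 -0.135 0 0 0 13 0.0" --pt "0.135 -0.165 0 0 0 16 0.0"

```text
time_s: 0.6
tcp_pos: [318.8, 456.8, 230.8]
tool_rot: [-0.0, 0.002, 1.0, -0.0]
contact_force: [1.1, 1.4, 0.9]
opening: 12.0
```

Request:
jog_arm --pt "0.03 -0.035 0 0 0 4 0.0" --pt "0.06 -0.07 0 0 0 8 0.0" --pt "0.09 -0.105 0 0 0 12 0.0" --pt "0.12 -0.14 0 0 0 15 0.0" --pt "0.14 -0.17 0 0 0 16.3 0.0"

```text
time_s: 1.1
tcp_pos: [459.5, 286.6, 231.0]
tool_rot: [-0.0, -0.139, 0.99, -0.0]
contact_force: [0.3, 1.2, 0.5]
opening: -0.3
```

Request:
jog_arm --pt "0.03 -0.035 0 0 0 0 0.0" --pt "0.06 -0.07 0 0 0 0 0.0" --pt "0.09 -0.105 0 0 0 0 0.0" --pt "0.12 -0.14 0 0 0 0 0.0" --pt "0.14 -0.17 0 0 0 0 0.0"

```text
time_s: 1.6
tcp_pos: [599.5, 116.5, 230.8]
tool_rot: [-0.0, -0.138, 0.99, -0.0]
contact_force: [0.2, 0.7, 0.0]
opening: -0.2
```

Request:
jog_arm --pt "0.02 -0.025 -0.01 0 0 0 0.0" --pt "0.04 -0.05 -0.035 0 0 0 0.0" --pt "0.058 -0.0685 -0.07 0 0 0 0.0" --pt "0.058 -0.0685 -0.11 0 0 0 0.0" --pt "0.058 -0.0685 -0.14 0 0 0 0.0"

```text
time_s: 2.1
tcp_pos: [655.2, 49.3, 87.9]
tool_rot: [-0.002, -0.138, 0.99, 0.0]
contact_force: [0.1, 0.2, -1.0]
opening: 0.3
```

```bash
cat > look.py <<'E'
import sys
from station import *
from h import *
k=sys.argv[1]
for n,b,sc in(("top",(190,160,350,310),4),("side",(220,150,400,270),4)):
    c=camera(n); pickle.dump(c,open(f"pics/{n}{k}.pkl","wb")); crop(c,*b,sc,f"pics/{n}{k}.png")
s=sense();print(s["time_s"],s["tcp_pos"].round(1),s["contact_force"].round(1),s["opening"])
E
python3 look.py 1
```

```text
2.2 [651.9  50.2  84.9] [-0.9 -0.2 -1.2] 0.12086427138915518
```

View pics/side1.png

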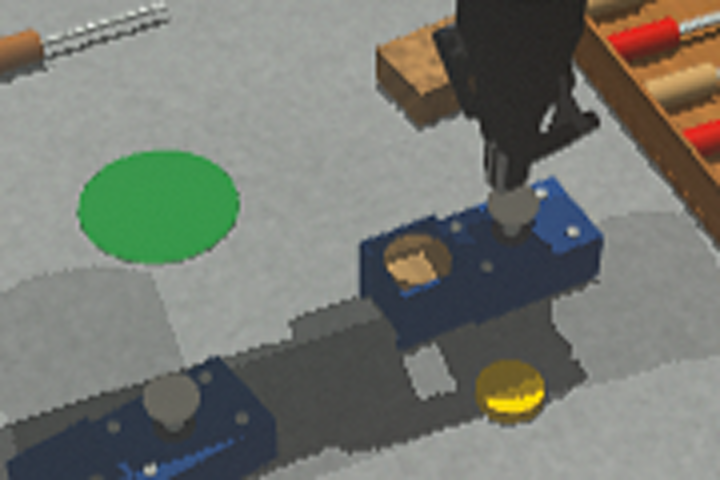

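View pics/top1.png

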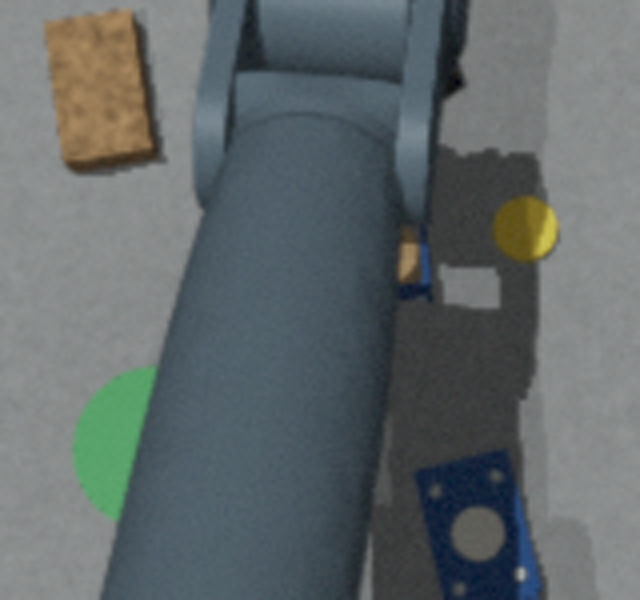

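The side view shows the closed fingertips just above the far dispenser's cap, at about crop (510,185). The top view is blocked by the arm. The measured TCP is off its target, so I'll hold and recheck.

Request:
jog_arm --pt "0 0 0 0 0 0 0" --pt "0 0 0 0 0 0 0" --pt "0 0 0 0 0 0 0" --pt "0 0 0 0 0 0 0" --pt "0 0 0 0 0 0 0"

```text
time_s: 2.7
tcp_pos: [656.8, 50.2, 92.4]
tool_rot: [0.001, -0.139, 0.99, -0.0]
contact_force: [0.2, 0.4, -0.7]
opening: 0.2
```

```bash
python3 - <<'E'
from station import *
from h import *
s=sense()
for k in s: print(k,np.round(s[k],3))
c=pickle.load(open("pics/side1.pkl","rb"))
for X in((657.5,48.1,68),(652,50,85)): print(X,(proj(c,X)-[220,150])*4)
E
```

```text
time_s 2.7
joints [-0.096  0.412  1.618 -0.     1.11  -1.944]
qd [-0.001  0.008  0.006 -0.001 -0.001 -0.001]
effort [ 7.0000e-03 -4.6315e+01 -2.9272e+01 -0.0000e+00 -6.0000e-03 -0.0000e+00]
tcp_pos [656.798  50.178  92.443]
tool_rot [ 0.001 -0.139  0.99  -0.   ]
contact_force [ 0.177  0.374 -0.678]
wrist_torque [-0.013 -0.028 -0.043]
opening 0.245
(657.5, 48.1, 68) [512.26086234 195.04224575]
(652, 50, 85) [504.72689423 176.51488698]
```

Request:
jog_arm --pt "0 -0.002 -0.005 0 0 0 0" --pt "0 -0.002 -0.01 0 0 0 0" --pt "0 -0.002 -0.015 0 0 0 0" --pt "0 -0.002 -0.02 0 0 0 0" --pt "0 -0.002 -0.022 0 0 0 0"

```text
time_s: 3.2
tcp_pos: [655.6, 48.2, 68.1]
tool_rot: [-0.001, -0.139, 0.99, 0.0]
contact_force: [-0.3, 0.1, -0.3]
opening: 0.0
```

Request:
jog_arm --pt "0 0 -0.002 0 0 0 0" --pt "0 0 -0.004 0 0 0 0" --pt "0 0 -0.006 0 0 0 0" --pt "0 0 -0.008 0 0 0 0" --pt "0 0 -0.01 0 0 0 0"

```text
time_s: 3.7
tcp_pos: [655.9, 48.2, 60.9]
tool_rot: [-0.001, -0.139, 0.99, 0.0]
contact_force: [-8.1, 0.5, 11.9]
opening: -0.3
```

Request:
jog_arm --pt "0 0 -0.002 0 0 0 0" --pt "0 0 -0.004 0 0 0 0" --pt "0 0 -0.006 0 0 0 0" --pt "0 0 -0.008 0 0 0 0" --pt "0 0 -0.01 0 0 0 0"

```text
time_s: 4.2
tcp_pos: [655.9, 48.2, 51.2]
tool_rot: [-0.001, -0.139, 0.99, 0.0]
contact_force: [-8.6, -0.1, 13.2]
opening: -0.5
```

Request:
jog_arm --pt "0 0 -0.002 0 0 0 0" --pt "0 0 -0.004 0 0 0 0" --pt "0 0 -0.006 0 0 0 0" --pt "0 0 -0.0065 0 0 0 0" --pt "0 0 -0.0065 0 0 0 0"

```text
time_s: 4.7
tcp_pos: [656.0, 48.2, 46.0]
tool_rot: [-0.001, -0.139, 0.99, 0.0]
contact_force: [-12.5, 0.1, 19.4]
opening: -0.1
```

```bash
python3 look.py 2
```

```text
4.8 [656.   48.2  46. ] [-12.5   0.3  18.9] 0.1906431203592716
```

View pics/side2.png

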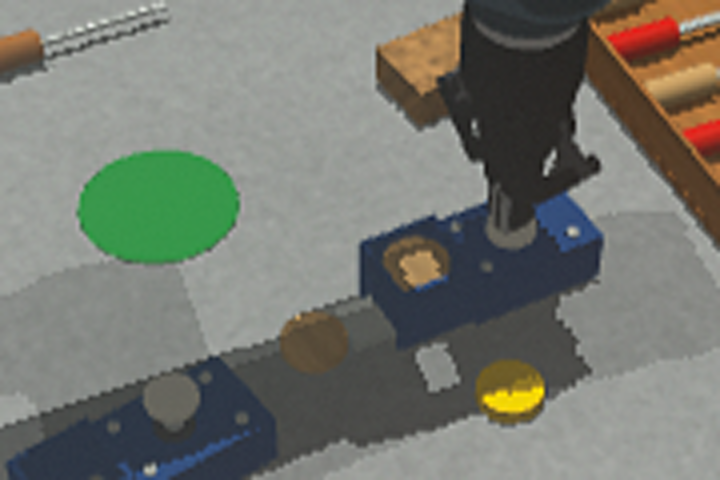

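The side view shows the cap down on the housing and one round out at crop (314,342), with the blade behind it. At a TCP height of 46 mm and 19 N, the plunger is fully down, so I'll release it now.

Request:
jog_arm --pt "0 0 0.004 0 0 0 0" --pt "0 0 0.009 0 0 0 0" --pt "0 0 0.015 0 0 0 0" --pt "0 0 0.022 0 0 0 0" --pt "0 0 0.03 0 0 0 0"

```text
time_s: 5.3
tcp_pos: [656.4, 48.2, 73.2]
tool_rot: [0.0, -0.139, 0.99, -0.0]
contact_force: [-0.3, -0.8, -0.2]
opening: 0.1
```

Request:
jog_arm --pt "0 0 0.02 0 0 0 0" --pt "0 0 0.05 0 0 0 0" --pt "0 0.02 0.08 0 0 0 0.06" --pt "0 0.05 0.1 0 0 0 0.065" --pt "0 0.1 0.1 0 0 0 0.065"

```text
time_s: 5.8
tcp_pos: [659.3, 147.3, 177.8]
tool_rot: [0.004, -0.137, 0.991, -0.001]
contact_force: [1.2, 0.7, -0.0]
opening: 43.2
```

```bash
python3 look.py 3
```

```text
5.9 [656.4 153.1 174.2] [ 0.3 -0.9 -0.1] 58.36664529896254
```

View pics/side3.png

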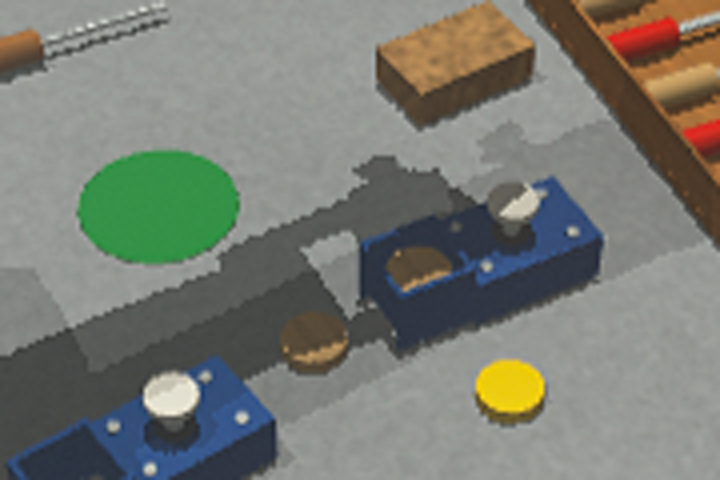

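View pics/top3.png

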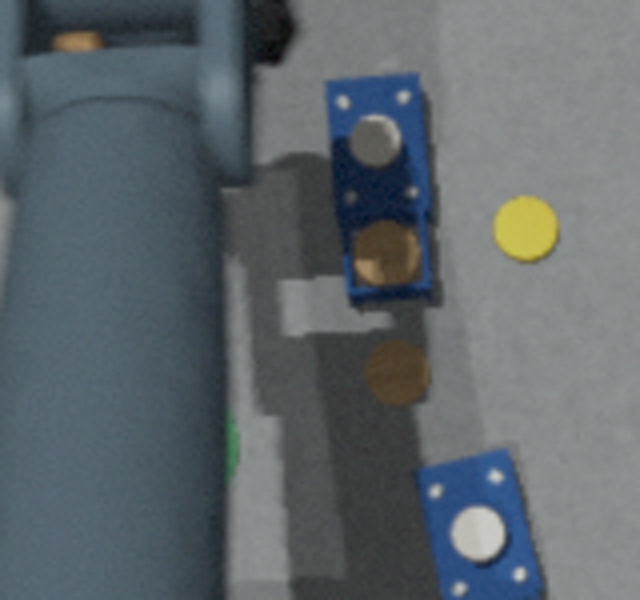

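The plunger is back up, the stack has dropped, and one round lies on the bench at top crop (397,372). Now I'll locate it.

```bash
python3 - <<'E'
from h import *
T=pickle.load(open("pics/top3.pkl","rb"));S=pickle.load(open("pics/side3.pkl","rb"))
a=lambda x,y:(190+x/4-.5,160+y/4-.5); b=lambda x,y:(220+x/4-.5,150+y/4-.5)
for n,c,bx in(("T",T,(278,240,302,265)),("S",S,(285,220,312,248))):
    w,s,m=blob(c,(5,70,30),(25,255,255),bx); print(n,w,s,back(c,*w,12 if n=="T" else 7))
print("top",back(T,*a(397,371),12)[:2],"side top face",back(S,*b(315,336),12)[:2])
for p in((418,470),(508,450)): print("corner2",back(T,*a(*p),38)[:2])
E
```

```text
T [288.85074627 252.71641791] [281 245  16  16 201] [513.26054383  39.51571368  12.        ]
S [297.97014925 235.11442786] [290 228  17  15 201] [511.57072955  36.05896652   7.        ]
top [514.52113836  39.7687708 ] side top face [512.73756683  36.74817512]
corner2 [445.42571553  25.67740488]
corner2 [457.22944259 -32.84620516]
```

Request:
jog_arm --pt "-0.035 -0.027 0 0 0 0 0.056" --pt "-0.07 -0.054 0 0 0 0 0.056" --pt "-0.105 -0.081 0 0 0 0 0.056" --pt "-0.13 -0.1 -0.02 0 0 0 0.056" --pt "-0.1435 -0.11 -0.05 0 0 0 0.056"

```text
time_s: 6.4
tcp_pos: [512.6, 36.6, 123.9]
tool_rot: [0.002, -0.138, 0.99, -0.001]
contact_force: [1.0, -0.5, -1.0]
opening: 56.3
```

Request:
jog_arm --pt "0 0 -0.03 0 0 0 0.056" --pt "0 0 -0.06 0 0 0 0.056" --pt "0 0 -0.08 0 0 0 0.056" --pt "0 0 -0.09 0 0 0 0.056" --pt "0 0 -0.09 0 0 0 0.056"

```text
time_s: 6.9
tcp_pos: [511.8, 38.1, 31.5]
tool_rot: [-0.001, -0.138, 0.99, 0.0]
contact_force: [-0.2, 0.2, -0.2]
opening: 56.1
```

Request:
jog_arm --pt "0 0 0 0 0 0 0.056" --pt "0 0 0 0 0 0 0.056" --pt "0 0 0 0 0 0 0.056" --pt "0 0 0 0 0 0 0.056" --pt "0 0 0 0 0 0 0.056"

```text
time_s: 7.4
tcp_pos: [513.0, 38.1, 33.2]
tool_rot: [0.0, -0.139, 0.99, -0.0]
contact_force: [-0.4, 0.0, 0.4]
opening: 55.6
```

```bash
python3 look.py 4
```

```text
7.5 [512.8  38.1  33. ] [-0.5  1.   0.1] 56.035731065282135
```

View pics/side4.png

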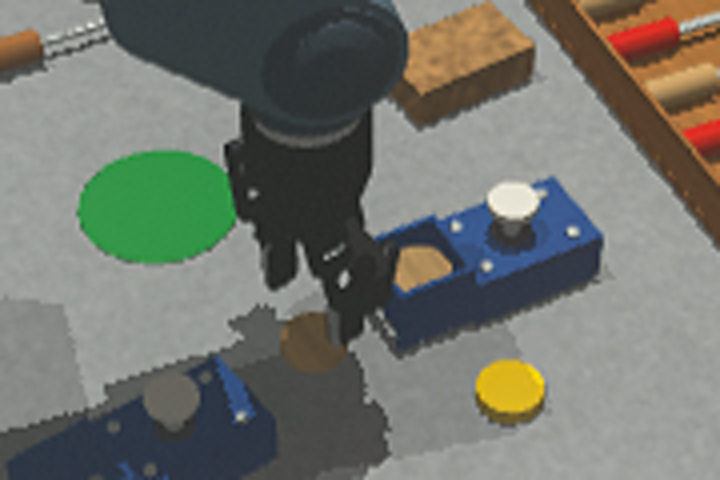

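```bash
python3 - <<'E'
from h import *
S=pickle.load(open("pics/side4.pkl","rb"))
d=np.array([-.275,.961])
for s in(-35,35):
    for z in(33,38,43): print(s,z,((proj(S,[*(np.array([512.8,38.1])+d*s),z])-[220,150])*4).round())
E
```

```text
-35 33 [347. 343.]
-35 38 [347. 337.]
-35 43 [347. 332.]
35 33 [277. 279.]
35 38 [277. 274.]
35 43 [277. 269.]
```

Request:
jog_arm --pt "0 0 -0.005 0 0 0 0.056" --pt "0 0 -0.01 0 0 0 0.056" --pt "0 0 -0.015 0 0 0 0.056" --pt "0 0 -0.02 0 0 0 0.056" --pt "0 0 -0.02 0 0 0 0.056"

```text
time_s: 8.0
tcp_pos: [511.9, 38.2, 11.7]
tool_rot: [-0.001, -0.139, 0.99, 0.0]
contact_force: [0.7, -0.0, -0.2]
opening: 56.1
```

```bash
python3 look.py 5
```

```text
8.1 [512.6  38.2  12.5] [-0.8 -0.6  1.1] 56.357685492638005
```

View pics/side5.png

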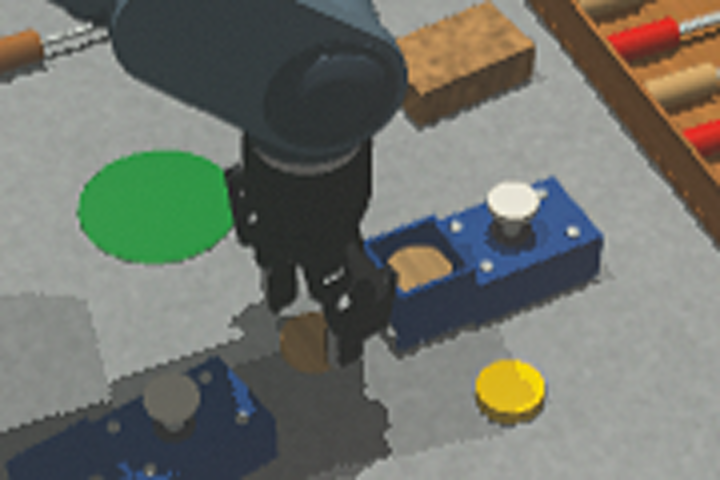

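The fingers straddle the round at crop (305,340), with the tips at (283,312) and (343,368). I'll lower further and watch the force.

Request:
jog_arm --pt "0 0 -0.002 0 0 0 0.056" --pt "0 0 -0.004 0 0 0 0.056" --pt "0 0 -0.006 0 0 0 0.056" --pt "0 0 -0.008 0 0 0 0.056" --pt "0 0 -0.008 0 0 0 0.056"

```text
time_s: 8.6
tcp_pos: [512.4, 38.2, 4.4]
tool_rot: [-0.0, -0.139, 0.99, 0.0]
contact_force: [-1.1, 0.9, 0.3]
opening: 56.1
```

Request:
jog_arm --pt "0 0 0 0 0 0 0.056" --pt "0 0 0 0 0 0 0.056" --pt "0 0 0 0 0 0 0.054" --pt "0 0 0 0 0 0 0.052" --pt "0 0 0 0 0 0 0.052"

```text
time_s: 9.1
tcp_pos: [512.8, 38.1, 4.8]
tool_rot: [0.0, -0.139, 0.99, -0.0]
contact_force: [0.1, 0.2, 0.3]
opening: 52.0
```

```bash
python3 look.py 6
```

```text
9.2 [512.8  38.1   4.8] [ 0.4 -0.8 -0.4] 51.9894934976854
```

View pics/side6.png

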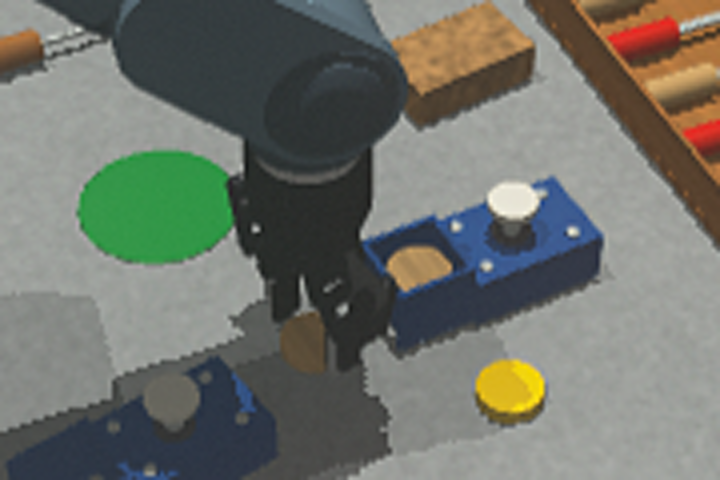

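Request:
jog_arm --pt "0 0 -0.001 0 0 0 0.052" --pt "0 0 -0.002 0 0 0 0.052" --pt "0 0 -0.003 0 0 0 0.052" --pt "0 0 -0.003 0 0 0 0.052" --pt "0 0 -0.003 0 0 0 0.052"

```text
time_s: 9.7
tcp_pos: [512.7, 38.1, 1.7]
tool_rot: [-0.0, -0.138, 0.99, 0.0]
contact_force: [0.8, 0.6, 0.2]
opening: 51.7
```

Request:
jog_arm --pt "-0.001 0.004 0 0 0 0 0.052" --pt "-0.003 0.01 0 0 0 0 0.052" --pt "-0.005 0.018 0 0 0 0 0.052" --pt "-0.0075 0.026 0 0 0 0 0.052" --pt "-0.0095 0.033 0 0 0 0 0.052"

```text
time_s: 10.2
tcp_pos: [502.9, 72.1, 1.8]
tool_rot: [-0.0, -0.139, 0.99, 0.0]
contact_force: [0.3, -0.1, -0.2]
opening: 52.0
```

Request:
jog_arm --pt "-0.002 0.007 0 0 0 0 0.052" --pt "-0.004 0.014 0 0 0 0 0.052" --pt "-0.006 0.021 0 0 0 0 0.052" --pt "-0.008 0.028 0 0 0 0 0.052" --pt "-0.0095 0.033 0 0 0 0 0.052"

```text
time_s: 10.7
tcp_pos: [493.6, 104.8, 1.8]
tool_rot: [0.0, -0.139, 0.99, 0.0]
contact_force: [-0.1, -1.5, -0.2]
opening: 52.1
```

```bash
python3 look.py 7
```

```text
10.8 [493.4 104.8   1.7] [ 0.5  0.7 -0. ] 51.78081619200421
```

View pics/side7.png

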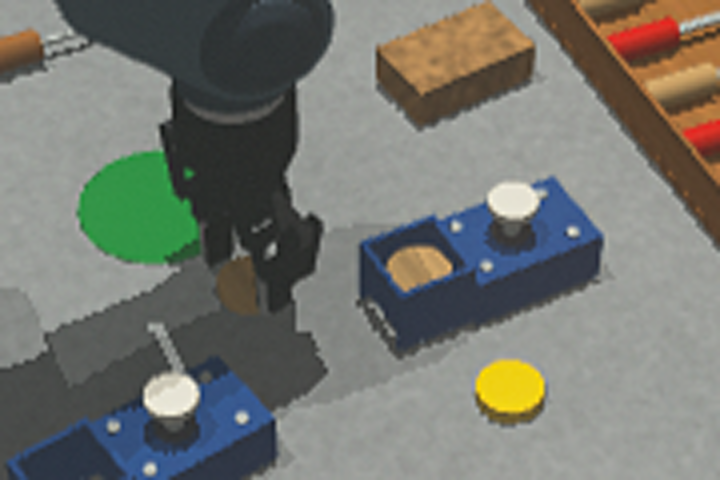

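The round, at crop (238,287), is travelling between the fingers towards the mat. I'll keep pushing.

Request:
jog_arm --pt "-0.002 0.006 0 0 0 0 0.052" --pt "-0.004 0.013 0 0 0 0 0.052" --pt "-0.006 0.02 0 0 0 0 0.052" --pt "-0.008 0.027 0 0 0 0 0.052" --pt "-0.0095 0.033 0 0 0 0 0.052"

```text
time_s: 11.3
tcp_pos: [484.0, 137.8, 1.8]
tool_rot: [-0.0, -0.139, 0.99, 0.0]
contact_force: [-0.6, 0.5, -0.1]
opening: 52.1
```

Request:
jog_arm --pt "-0.002 0.007 0 0 0 0 0.052" --pt "-0.004 0.014 0 0 0 0 0.052" --pt "-0.006 0.021 0 0 0 0 0.052" --pt "-0.008 0.028 0 0 0 0 0.052" --pt "-0.0095 0.033 0 0 0 0 0.052"

```text
time_s: 11.8
tcp_pos: [474.5, 170.8, 1.8]
tool_rot: [-0.0, -0.139, 0.99, -0.0]
contact_force: [-0.2, 0.4, 0.0]
opening: 52.0
```

Request:
jog_arm --pt "-0.002 0.007 0 0 0 0 0.052" --pt "-0.004 0.014 0 0 0 0 0.052" --pt "-0.006 0.021 0 0 0 0 0.052" --pt "-0.008 0.028 0 0 0 0 0.052" --pt "-0.0095 0.033 0 0 0 0 0.052"

```text
time_s: 12.3
tcp_pos: [465.1, 203.8, 1.8]
tool_rot: [0.0, -0.139, 0.99, 0.0]
contact_force: [-0.6, 0.1, 0.7]
opening: 51.8
```

```bash
python3 look.py 8
```

```text
12.4 [465.  203.7   1.7] [-0.1  0.2  1.3] 51.96797682150882
```

View pics/side8.png

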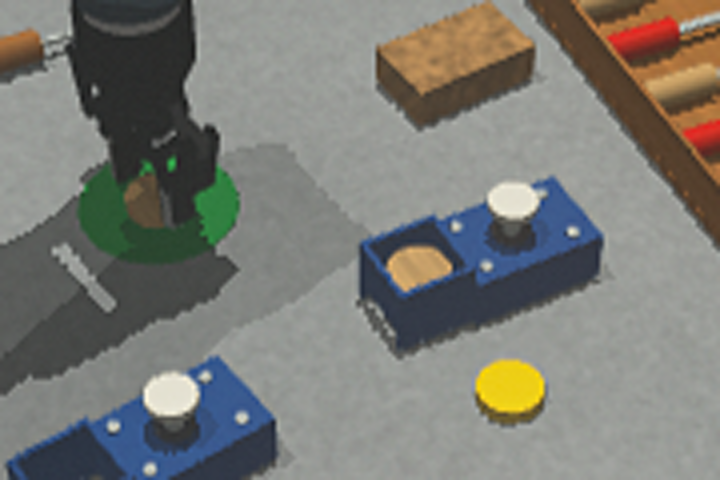

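The round sits between the fingers on the mat, at crop (148,203). I'll open the fingers, lift, and move clear.

Request:
jog_arm --pt "0 0 0 0 0 0 0.056" --pt "0 0 0 0 0 0 0.062" --pt "0 0 0 0 0 0 0.066" --pt "0 0 0.003 0 0 0 0.066" --pt "0 0 0.01 0 0 0 0.066"

```text
time_s: 12.9
tcp_pos: [464.8, 202.9, 11.6]
tool_rot: [-0.001, -0.138, 0.99, -0.0]
contact_force: [0.0, 0.3, 0.7]
opening: 65.9
```

Request:
jog_arm --pt "0 0 0.03 0 0 0 0.066" --pt "0 0 0.07 0 0 0 0.066" --pt "0 0 0.11 0 0 0 0.066" --pt "0 0 0.15 0 0 0 0.066" --pt "0 0 0.18 0 0 0 0.066"

```text
time_s: 13.4
tcp_pos: [466.0, 203.3, 195.4]
tool_rot: [0.002, -0.138, 0.99, 0.0]
contact_force: [1.5, -0.7, 0.4]
opening: 66.0
```

Request:
jog_arm --pt "-0.01 0.04 0 0 0 0 0.066" --pt "-0.02 0.08 0 0 0 0 0.066" --pt "-0.03 0.12 0 0 0 0 0.066" --pt "-0.04 0.16 0 0 0 0 0.066" --pt "-0.05 0.18 0 0 0 0 0.066"

```text
time_s: 13.9
tcp_pos: [414.5, 385.6, 192.6]
tool_rot: [0.0, -0.139, 0.99, 0.0]
contact_force: [0.3, -0.5, 0.3]
opening: 65.6
```

Request:
jog_arm --pt "0 0 0 0 0 0 0.066" --pt "0 0 0 0 0 0 0.066" --pt "0 0 0 0 0 0 0.066" --pt "0 0 0 0 0 0 0.066" --pt "0 0 0 0 0 0 0.066"

```text
time_s: 14.4
tcp_pos: [415.7, 382.4, 191.9]
tool_rot: [0.0, -0.138, 0.99, -0.0]
contact_force: [0.1, 0.1, 0.5]
opening: 65.8
```

```bash
python3 look.py 9; python3 - <<'E'
from h import *
for n,bx,gb in(("top",(205,245,255,295),(200,240,260,300)),("side",(235,182,285,222),(230,180,290,220))):
    c=pickle.load(open(f"pics/{n}9.pkl","rb"))
    w,s,m=blob(c,(5,60,30),(28,255,255),bx); print(n,w,s,back(c,*w,10 if n=="top" else 7))
E
```

```text
14.5 [415.6 382.6 191.9] [0.2 0.2 0.1] 65.68291639634535
top [228.  271.5] [220 264  17  16 200] [466.59588295 201.27781222  10.        ]
side [258.71428571 199.55952381] [251 193  16  14 168] [464.58626954 197.69167031   7.        ]
```

View pics/side9.png

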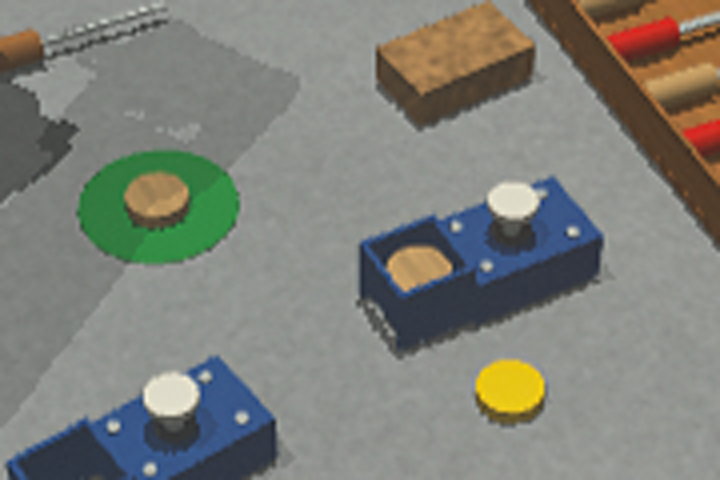

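View pics/top9.png

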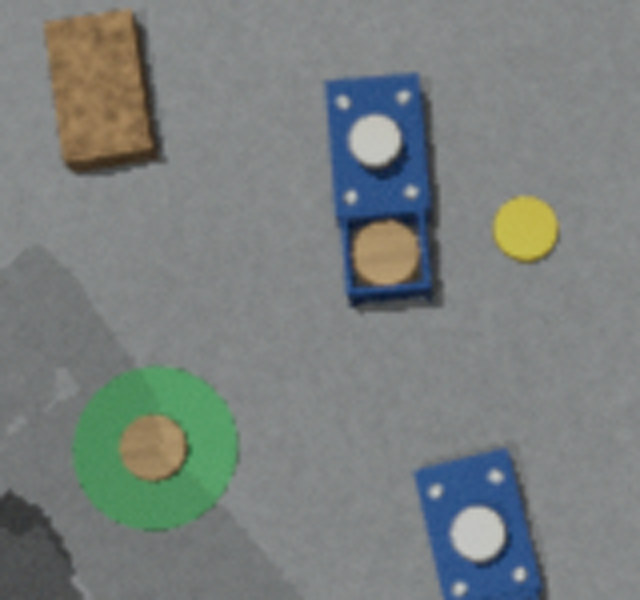

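The round lies flat at the centre of the green mat, at top crop (153,447). The plunger is up, the stack is one place lower, and the arm is clear.

```bash
python3 -c "
from station import *
print(hand_in())"
```

```text
the job is handed in; nothing more can be done
None
```

I pressed the far dispenser's plunger fully down once and let it spring back. One round came out, and I slid it onto the green mat between the open fingertips. I handed the job in after about 14.5 s; the interface gives no verdict.

- **Press:** at the bottom the fingertip height was 46.0 mm with about 19 N upward, and the picture showed the round out. The plunger was up again in the next picture.
- **Final position:** in both cameras the round's centre is within about 1–2 mm of the mat's centre, against 33 mm allowed. It lies flat.
- **Dispenser and surroundings:** the stack looks one place lower, with only its top round visible. The sanding block, the yellow disc and the other dispenser look unmoved. I did not check the remaining bystanders in a last picture; the arm worked close to none of them.
- **Arm:** it is clear of everything, with contact force near zero.
- **Disagreement:** the two cameras differ by about 2–4 mm in absolute position. They agree within about 1 mm on the round's position relative to the mat, so this did not affect the placing.

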